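# Brake and lock the turning key carousel

## Task

The key carousel on the shelf is still turning and has to be locked. Take the steel locking pin by its knob out of its wooden stand and set its tip gently on the plain face of the disc, well before the hole comes by, straight above the fixed slot of the foot, so that its drag slows the disc to a crawl until the hole comes round to the pin; then push the pin down through the hole fully home onto the floor of the slot and let go, leaving the disc locked at rest. Touch the disc with the pin only, never pressing hard, and leave the other things on the shelf where they are.

Things in the scene. Friction and masses are not known exactly. Their poses are not given: they have to be found in the camera images.
- pin: Loose steel locking pin, 94 mm long, 0.08 to 0.17 kg, standing upright in the wooden stand at the start. Round shank 10 mm thick, 60 mm long, flat tip with 1.5 mm chamfer; above it a round knob to grip, 22 mm wide and 34 mm tall (60 to 94 mm above the tip). Origin at the centre of the tip, z along the pin to the knob.
- pin_stand: Fixed dark wooden block 60 x 60 x 40 mm high with one upright hole of 13 mm, 30 mm deep, in the middle of its top; the pin stands in it, its tip 10 mm above the marble. Origin at the centre of the underside. It stands on one side of the carousel, the bowl on the other, either way round.
- carousel: Fixed steel foot, 150 mm round; origin under its centre, on the disc's axis. Along its own +x an arm reaches 140 mm from the axis, 30 mm past the disc's rim, with a radial slot open to the top: 13.5 mm wide, from 66 to 140 mm from the axis, floor 20 mm and top edges 50 mm above the marble. The slot's outer end is seen beyond the disc's rim.
- hub: Sprung hub that carries the disc. Origin on the disc's axis in the plane of the disc's top face (66 mm above the marble when nothing presses on it). Disc and hub sink straight down when pressed, starting at about 0.5 N and then 0.5 N more per mm, with damping of 0.07 N per mm/s, to a hard stop at 8 mm.
- wheel (a joint): Disc's angle, rad, grows anticlockwise from above without end; at 0 (or whole turns) the hole is over the slot. Disc 220 mm wide, 6 mm thick, 1.2 kg; brass post, hooks and keys within 35 mm of its axis rise 68 mm above it. A slipping motor always drives it: 2 rad/s free, stalled by 1.7 N drag at the hole circle, speed linear between; it restarts when pressure eases. Pin-disc friction 0.5 to 0.7.
- disc_hole (a point): Centre of the single square hole (15 x 15 mm) right through the disc, with a thin dark frame 3 mm wide around it; in the plane of the disc's top face, 88 mm from the axis; it turns with the disc.
- slot (a point): Point on the floor of the fixed slot, 88 mm from the disc's axis, 20 mm above the marble, where the pin's tip must finally rest. z up, x outward along the slot. With the pin home its knob is 14 mm clear above the disc.
- bowl: Bystander: navy ceramic bowl, 124 mm in diameter and 50 mm high, origin under its centre.
- torch: Bystander: aluminium torch 130 mm long, 34 mm thick, lying, origin under its middle.
- carabiner: Bystander: steel carabiner 85 x 45 x 8 mm lying flat, origin under its middle.
- wedge: Bystander: grey plastic door wedge 110 x 36 x 30 mm, origin under its middle.
There are look-alikes about, which are no part of the job. Of the things that look like the pin, the largest one is meant.

How it is judged:
On the way, in this order (a step that is already met when the one before it is completed fails the run):
1. the pin's tip drags on the plain face of the disc, clear of the hole, and the disc has slowed below 1.2 rad/s (free: 2) (contact force between pin and hub above 0.3 N and velocity of joint wheel below 1.2 rad/s and horizontal distance between pin and disc_hole above 0.01 m and z of pin in the frame of hub above -0.003 m), for 0.15 s.
2. the pin's tip is through the disc's hole and inside the fixed slot (z of pin in the frame of slot below 0.02 m and horizontal distance between pin and slot below 0.008 m and horizontal distance between disc_hole and slot below 0.009 m), for 0.1 s.
At the end, for the whole second after the job is handed in: The pin stands through the disc's hole on the floor of the slot (tip within 4 mm of the floor and 8 mm of the slot point, leaning less than 0.2 rad), released and still; the disc is at rest (below 0.05 rad/s) with its hole within 9 mm of the slot point (z of pin in the frame of slot below 0.004 m and horizontal distance between pin and slot below 0.008 m and horizontal distance between disc_hole and slot below 0.009 m and angle between pin's own z axis and vertical below 0.2 rad and velocity of joint wheel between -0.05 and 0.05 rad/s and linear speed of pin below 0.02 m/s); the robot touches nothing.
It fails at once if the pin is pressed on the disc with more than 16 N (contact force between pin and hub above 16 N).
It fails at once if the fingers or the arm touch the disc or its keys (contact force between any of the fingers, the arm and hub above 0.5 N).
It fails at once if the pin is rammed into the foot with more than 25 N (contact force between pin and carousel above 25 N).
It fails at once if a bystander is moved more than 30 mm (distance of any of bowl, torch, carabiner, wedge from where it was at the start of the episode above 0.03 m).
It also fails if it takes over 64 s, if anything falls off the work surface, if the arm or the gripper's body presses on something with over 40 N, if the wrist force passes 120 N, or if a joint passes its speed limit or range.

## Robot

A 6-joint arm with a two-finger parallel gripper is mounted at the origin on the work surface. World frame = base frame: x ahead of the robot, y to its left, z up, the work surface at z = 0. Lengths are in m, angles in rad, forces in N, time in s.
With the tool pointing down it reaches from about 0.325 to 0.775 m from the base axis. Payload 5.5 kg.
Tool frame: the origin (TCP) lies midway between the tips of the shut fingers; the grasp point (between the pads) lies 19 mm behind it; z points along the fingers, y is the direction in which the jaws open and shut (so a half turn about z gives the same grasp; the last joint's range is limited). The gripper opens to 85 mm and grips with 20 to 120 N. Pads are 22 mm wide; open, the fingers measure 114 mm over their backs; the gripper's body (76 mm by 85 mm) begins 54 mm behind the grasp point. The pads swing forward as they close: fully open they stand 13 mm farther back than shut.
Start: joints at [-1.245, 0.091, 1.231, -0, 1.82, -0.057], TCP at [0.224, -0.557, 0.231] pointing down, gripper open.
Joint ranges: [-2.87, 2.87], [-0.86, 2.18], [0.17, 2.46], [-1.51, 4.65], [0.06, 2.69], [-2.65, 2.65]. Speed limits (rad/s): [2.57, 2.57, 3.01, 3.14, 3.14, 3.14].

## Interface

Orientations are given as a unit quaternion [x, y, z, w].
In Python, from cell import manip gives the robot as it stands.
- The arm moves only by the tool jog_arm, never from a script. Its arguments are lists of equal length, an entry for each row: "jaw": the closure, from 0 (fully open) to 1 (shut); "travel": the shift along the tool's x, y, z in mm, a list of three; "roll": the turn about the tool's z in degrees. In form: {"jaw": [jaw, ...], "travel": [[dx, dy, dz], ...], "roll": [roll, ...]}. A call has 1 to 8 rows; each row is the pose to reach, as a shift and turn from the pose commanded when the call began, along the tool's axes at that moment; what a row does not reach only later rows make up. A row lasts 1/8 s, in which the tool goes at most 62.5 mm and 10.7 degrees, less where a joint would pass 70% of its speed; a pose out of reach is approached as far as the arm can. A call with a gripper value outside its range is refused whole. The fingers move at their own pace and stop on an object; "newtons" is the grip in N (left out, the last holds). Time passes only in rows, so rows that repeat a pose let the fingers close. It gives the time, the measured TCP pose, the force and the opening at its end, in the units of the state.
- manip.state(): the state, without advancing time (a new reading comes with each control period).
- manip.snapshot(name): name is "side" or "top" or "wrist"; returns the picture (384x512x3 uint8, red, green, blue); there is no depth.
- manip.get_calibration(name): a dict with "fx", "fy", "cx", "cy" (pixels), "cam_to_world" (4x4, takes a point from camera to world coordinates); the wrist camera has in their place "mount" (4x4, takes a point from camera to tool coordinates, whose origin is the TCP and whose axes are the flange's). Camera axes: x right, y up, looking along -z (the intrinsics and any distortion apply to the point x, -y, -z); pixel columns grow to the right and rows downward; lengths in m; the calibration is good to about 2 mm. A picture is of the moment at which its call begins: read the wrist's pose just before it. get_calibration takes no time and is no camera call.
- manip.close_job(): hands the job in, once; it reports no verdict.
The state is a dict: "time_s": time; "joints": joint angles; "dq": joint speeds; "joint_efforts": joint torques, N m; "tcp_pos": TCP position; "ee_rot": TCP orientation; "force": force on the tool from outside, world axes, zero at the start; "ft_torque": the same for the moment, N m; "width": opening from 0.0 (shut) to 1.0 (fully open).
Only numpy, scipy, OpenCV 4.12 (cv2) and the standard library are available. Lean on these libraries where they do the work, as an engineer would, in place of code of your own. Each camera call takes 0.05 s, during which the arm holds its last target.

## Working session

There is one attempt and no reset: what is moved stays moved. The work goes in short steps, Python scripts to look and compute and a tool call to move; the robot and the scene stay as the last step left them, time stands still between calls to the robot, and variables do not carry over. Pictures are saved under pics/ and viewed, and the job is handed in when it is done.

Besides the shell and the picture viewer there is one more tool, called as a command line: name --pt "numbers of a row" for each row, then --argument value for the rest. jog_arm: Moves the arm, as the interface text tells. Its arguments: {"type":"object","properties":{"jaw":{"type":"array","items":{"type":"number"}},"travel":{"type":"array","items":{"type":"array","items":{"type":"number"}}},"roll":{"type":"array","items":{"type":"number"}},"newtons":{"type":"number"}},"required":["jaw","travel","roll"]}

```bash
ls; mkdir -p pics
python3 - <<'E'
from cell import manip
import cv2,numpy as np
print(manip.state())
for n in ("side","top","wrist"):
    im=manip.snapshot(n); cv2.imwrite(f"pics/{n}0.png",im[:,:,::-1]); 
    c=manip.get_calibration(n); print(n,{k:np.round(v,4).tolist() for k,v in c.items()})
E
```

```text
pics
{'time_s': 0.0, 'joints': array([-1.24470883e+00,  9.18565995e-02,  1.23192481e+00, -1.07251926e-05,
        1.81979949e+00, -5.66767955e-02]), 'dq': array([ 0.00078488,  0.00040229, -0.0003607 ,  0.00029797, -0.00118396,
        0.00082218]), 'joint_efforts': array([-1.82589120e-03, -4.58726048e+01, -4.18024564e+01, -4.63247325e-04,
        1.15960636e-02, -1.08552399e-05]), 'tcp_pos': array([ 0.22400513, -0.55629868,  0.23013024]), 'ee_rot': array([ 9.81742032e-01,  1.90214601e-01, -1.38660715e-04, -9.84420701e-04]), 'force': array([ 0.19767437,  0.00525545, -0.07305326]), 'ft_torque': array([-0.01107318, -0.01864848,  0.03226426]), 'width': 0.9961286720463031}
side {'fx': 391.2374, 'fy': 391.2374, 'cx': 255.3518, 'cy': 189.2036, 'cam_to_world': [[-0.9159, 0.2333, -0.3265, 0.2505], [-0.401, -0.4988, 0.7684, 0.6176], [0.0163, 0.8347, 0.5504, 0.5159], [0.0, 0.0, 0.0, 1.0]]}
top {'fx': 427.3683, 'fy': 427.3683, 'cx': 260.9282, 'cy': 197.4458, 'cam_to_world': [[0.0235, 0.9813, -0.1909, 0.3695], [-0.9997, 0.0215, -0.0121, 0.0028], [-0.0078, 0.1912, 0.9815, 0.9599], [0.0, 0.0, 0.0, 1.0]]}
wrist {'fx': 314.8327, 'fy': 314.8327, 'cx': 254.8439, 'cy': 189.0016, 'mount': [[0.001, 0.9529, 0.3033, 0.0774], [1.0, -0.0006, -0.0012, 0.0004], [-0.0009, 0.3033, -0.9529, -0.1419], [0.0, 0.0, 0.0, 1.0]]}
```

View pics/side0.png

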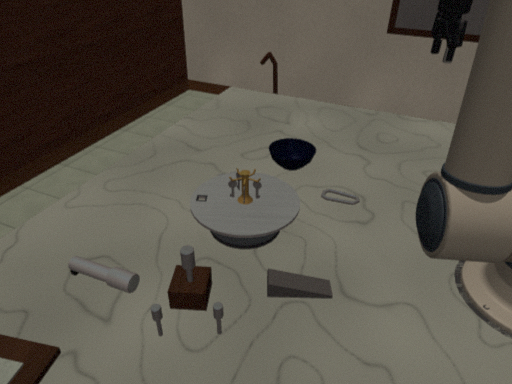

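View pics/top0.png

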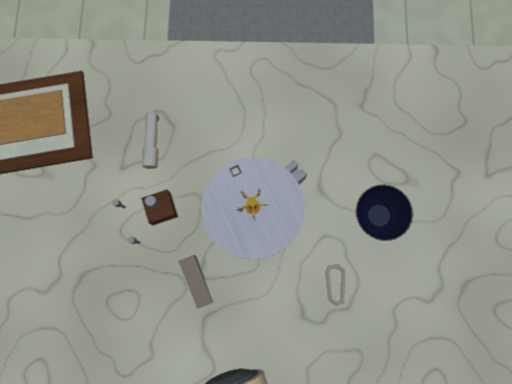

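View pics/wrist0.png

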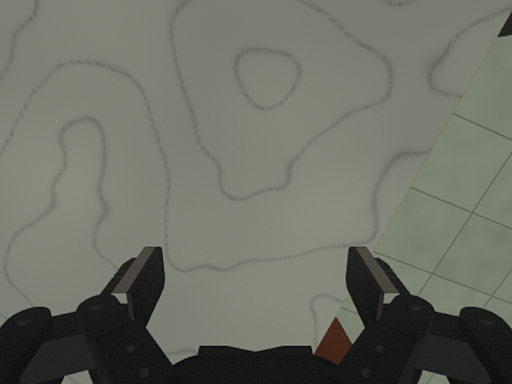

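The side view shows three pin-like things. The large one stands in the wooden block with its knob at side px (187,255), top px (151,201). Two small ones stand loose at side (157,315) and (218,316), top (117,203) and (133,240). I choose the one in the stand. In the top view the disc is at (253,207), with the slot arm's end at about (297,172). The hole is near (236,171).

```bash
cat > h.py <<'E'
import numpy as np,cv2
from cell import manip
from scipy.spatial.transform import Rotation as R
def cam(n,st=None):
    c=manip.get_calibration(n)
    if n=="wrist":
        T=np.eye(4);T[:3,:3]=R.from_quat(st["ee_rot"]).as_matrix();T[:3,3]=st["tcp_pos"];M=T@c["mount"]
    else: M=np.array(c["cam_to_world"])
    return c,M
def ray(n,u,v,st=None):
    c,M=cam(n,st); d=np.array([(u-c["cx"])/c["fx"],-(v-c["cy"])/c["fy"],-1.]); return M[:3,3],M[:3,:3]@d
def plane(n,u,v,z,st=None):
    o,d=ray(n,u,v,st); return o+d*(z-o[2])/d[2]
def proj(n,p,st=None):
    c,M=cam(n,st); q=np.linalg.inv(M)@np.append(p,1); return c["cx"]+c["fx"]*q[0]/-q[2], c["cy"]-c["fy"]*q[1]/-q[2]
def tri(a,b):
    (o1,d1),(o2,d2)=a,b
    A=np.stack([d1,-d2],1); s=np.linalg.lstsq(A,o2-o1,rcond=None)[0]
    p,q=o1+d1*s[0],o2+d2*s[1]; return (p+q)/2,np.linalg.norm(p-q)
E
python3 - <<'E'
import cv2
t=cv2.imread("pics/top0.png");s=cv2.imread("pics/side0.png")
cv2.imwrite("pics/tc.png",cv2.resize(t[140:270,180:320],None,fx=5,fy=4.6,interpolation=cv2.INTER_CUBIC))
cv2.imwrite("pics/tp.png",cv2.resize(t[180:260,100:200],None,fx=7,fy=7,interpolation=cv2.INTER_CUBIC))
cv2.imwrite("pics/sp.png",cv2.resize(s[230:350,140:240],None,fx=5,fy=5,interpolation=cv2.INTER_CUBIC))
E
```

```text
(no output)
```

View pics/tc.png

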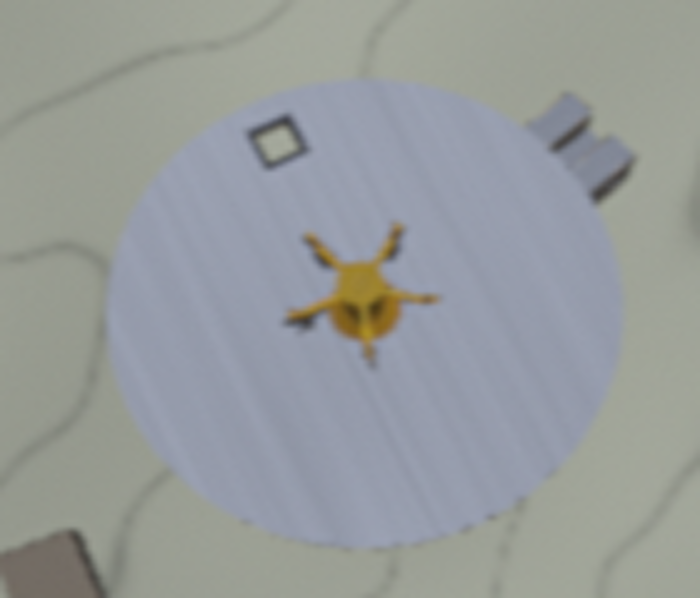

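View pics/tp.png

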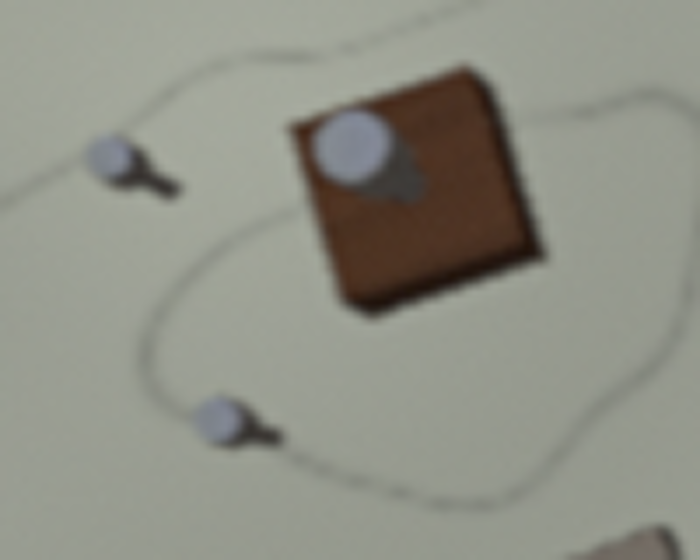

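View pics/sp.png

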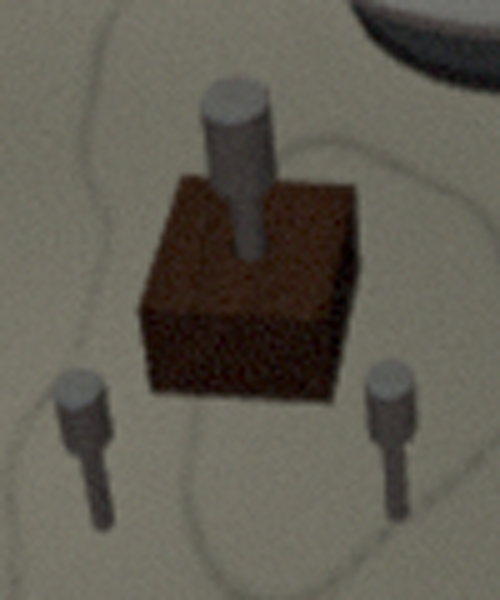

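Run:
```python
from h import *
t=cv2.imread("pics/top0.png")
print("knob top plane",plane("top",149.9,200.6,.104), "tri",tri(ray("top",149.9,200.6),ray("side",187.2,249.6)))
hsv=cv2.cvtColor(t,cv2.COLOR_BGR2HSV)
print(hsv[230,250],hsv[190,215],hsv[100,250])
m=((hsv[...,0]>100)&(hsv[...,0]<135)&(hsv[...,1]>20)&(hsv[...,2]>110)).astype(np.uint8)*255
m[:, :195]=0;m[:,330:]=0
m=cv2.morphologyEx(m,cv2.MORPH_OPEN,np.ones((3,3)))
cs,_=cv2.findContours(m,cv2.RETR_EXTERNAL,cv2.CHAIN_APPROX_NONE)
c=max(cs,key=cv2.contourArea)
P=np.array([plane("top",*p[0],.066)[:2] for p in c])
from scipy.optimize import least_squares
f=least_squares(lambda q:np.hypot(*(P-q[:2]).T)-q[2],[.4,0,.11],loss="cauchy",f_scale=.001);print("disc",f.x,len(P), np.abs(f.fun).mean())
C=f.x[:2]
for (x,y) in [(593,108),(610,135),(601.5,121.5),(565,93),(634,157)]:
    u=180+(x+.5)/5-.5;v=140+(y+.5)/4.6-.5
    p=plane("top",u,v,.05)[:2]; d=p-C; print(u,v,p,np.hypot(*d),np.arctan2(d[1],d[0]))
x,y=278,141
p=plane("top",180+(x+.5)/5-.5,140+(y+.5)/4.6-.5,.066)[:2]-C; print("hole r",np.hypot(*p),np.arctan2(p[1],p[0]))
```

```text
knob top plane [0.52446508 0.23988571 0.104     ] tri (array([0.52438796, 0.24030226, 0.1016672 ]), np.float64(0.0010598690857010515))
[110  33 170] [110  32 173] [ 41  18 160]
disc [0.52334144 0.03147166 0.10802852] 320 0.0026360187457770447
298.2 163.08695652173913 [ 0.62537169 -0.06618856] 0.14123629003908958 -0.7635176173368481
301.6 168.95652173913044 [ 0.61218848 -0.07373931] 0.1377067378780646 -0.8695240502832976
299.9 166.02173913043478 [ 0.61877094 -0.06996917] 0.13927322710346235 -0.8159231661213467
292.6 159.82608695652175 [ 0.63255377 -0.05379691] 0.13855707420717103 -0.6628983232855558
306.4 173.73913043478262 [ 0.60159605 -0.08430334] 0.13974131710014434 -0.9764150324726711
hole r 0.08789616573263048 0.46390416624277403
```

```bash
cat >> h.py <<'E'
def delta(target,yaw=None):
    """tool-axis mm shift and roll deg from the measured pose to target tcp"""
    st=manip.state(); Rm=R.from_quat(st["ee_rot"]).as_matrix()
    d=Rm.T@(np.array(target)-st["tcp_pos"])*1000
    cy=np.arctan2(Rm[1,0],Rm[0,0]); out=None
    if yaw is not None: out=-np.degrees((yaw-cy+np.pi)%(2*np.pi)-np.pi)
    print("tcp",st["tcp_pos"].round(4),"yaw",round(cy,4),"tilt",Rm[:,2].round(4),"shift mm",d.round(1),"roll",out,"t",round(st["time_s"],2))
E
python3 - <<'E'
from h import *
delta([.5244,.2401,.20],2.325)
E
```

```text
tcp [ 0.224  -0.5564  0.2304] yaw 0.3828 tilt [-5.0e-04  1.5e-03 -1.0e+00] shift mm [ 576.1 -626.6   31.4] roll -111.28032761370217 t 0.15
```

jog_arm --jaw '[0.4, 0.4, 0.4, 0.4, 0.4, 0.4, 0.4, 0.4]' --pt "576 -627 0" --pt "576 -627 0" --pt "576 -627 0" --pt "576 -627 0" --pt "576 -627 0" --pt "576 -627 0" --pt "576 -627 0" --pt "576 -627 0" --roll '[-111, -111, -111, -111, -111, -111, -111, -111]' --newtons 40

```text
time_s: 1.15
tcp_pos: [0.4005, -0.0867, 0.2312]
ee_rot: [0.586, 0.81, 0.0, 0.0]
force: [0.5, -1.2, -0.4]
width: 0.6
```

Run:
```python
from h import *
delta([.5244,.2401,.20],2.325)
```

```text
tcp [ 0.4005 -0.0867  0.2312] yaw 1.8887 tilt [ 6.e-04 -2.e-04 -1.e+00] shift mm [271.8 219.8  31.2] roll -24.99856353651524 t 1.15
```

jog_arm --jaw '[0.4, 0.4, 0.4, 0.4, 0.4, 0.4, 0.4, 0.4]' --pt "271 220 20" --pt "271 220 20" --pt "271 220 20" --pt "271 220 20" --pt "271 220 20" --pt "271 220 20" --pt "271 220 20" --pt "271 220 20" --roll '[-25, -25, -25, -25, -25, -25, -25, -25]'

```text
time_s: 2.15
tcp_pos: [0.5263, 0.2363, 0.211]
ee_rot: [0.4, 0.917, -0.001, -0.0]
force: [0.5, -0.2, -1.0]
width: 0.598
```

Run:
```python
from h import *
delta([.5244,.2401,.20],2.325)
st=manip.state()
im=manip.snapshot("wrist");cv2.imwrite("pics/w1.png",im[:,:,::-1])
print(proj("wrist",[.5244,.2401,.104],st))
im=manip.snapshot("top");cv2.imwrite("pics/t1.png",im[:,:,::-1])
```

```text
tcp [0.5263 0.2363 0.211 ] yaw 2.3192 tilt [-8.e-04 -8.e-04 -1.e+00] shift mm [ 4.1  1.2 11. ] roll -0.3343865656374974 t 2.15
(np.float64(256.93964694036794), np.float64(181.8244124005537))
```

View pics/w1.png

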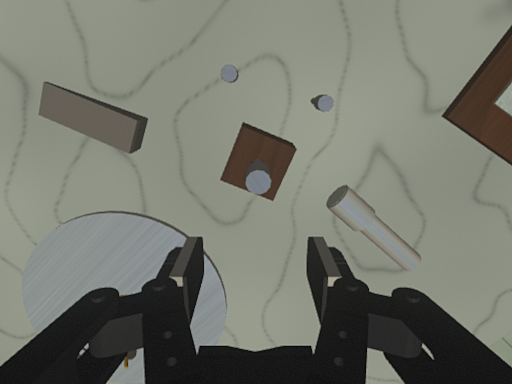

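jog_arm --jaw '[0.4, 0.4, 0.4, 0.4, 0.4]' --pt "4 1 0" --pt "4 1 30" --pt "4 1 60" --pt "4 1 80" --pt "4 1 80" --roll '[0, 0, 0, 0, 0]'

```text
time_s: 2.88
tcp_pos: [0.5237, 0.2398, 0.1296]
ee_rot: [0.4, 0.917, -0.001, -0.001]
force: [-0.1, -0.4, 0.4]
width: 0.604
```

Run:
```python
from h import *
delta([.5244,.2401,.071],2.325)
st=manip.state()
im=manip.snapshot("wrist");cv2.imwrite("pics/w2.png",im[:,:,::-1])
print(proj("wrist",[.5244,.2401,.104],st))
```

```text
tcp [0.5237 0.2398 0.1296] yaw 2.3186 tilt [-0.003  -0.0011 -1.    ] shift mm [-0.4  0.9 58.6] roll -0.36509755120840004 t 2.88
(np.float64(256.86273701707483), np.float64(228.62573300534342))
```

View pics/w2.png

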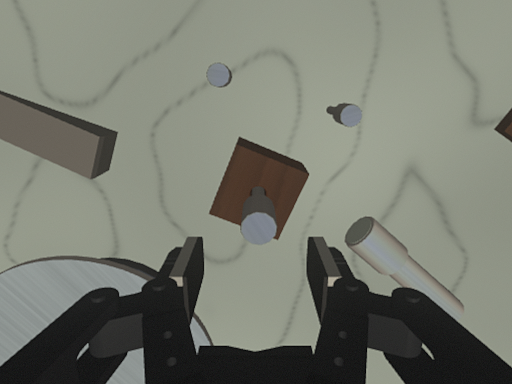

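The knob shows at (258,229) and I predicted (257,229), so the target is confirmed as the large pin in the stand. Next I descend and grip.

jog_arm --jaw '[0.4, 0.4, 0.4, 1, 1, 1, 1, 1]' --pt "0 1 30" --pt "0 1 58" --pt "0 1 58" --pt "0 1 58" --pt "0 1 58" --pt "0 1 58" --pt "0 1 58" --pt "0 1 58" --roll '[0, 0, 0, 0, 0, 0, 0, 0]' --newtons 50

```text
time_s: 3.92
tcp_pos: [0.5263, 0.2413, 0.0759]
ee_rot: [0.4, 0.917, 0.001, 0.001]
force: [-0.9, -0.4, 6.8]
width: 0.233
```

Run:
```python
from h import *
delta([.5244,.2401,.071],2.325)
print(manip.state()["force"],manip.state()["width"]*85)
```

```text
tcp [0.5263 0.2413 0.0759] yaw 2.319 tilt [ 0.0035  0.0011 -1.    ] shift mm [ 0.4 -2.3  4.9] roll -0.343242746286571 t 3.92
[-0.87311707 -0.42541021  6.83215361] 19.784889248986147
```

jog_arm --jaw '[1, 1, 1, 1, 1, 1]' --pt "0 0 -10" --pt "0 0 -30" --pt "0 0 -60" --pt "0 0 -100" --pt "0 0 -130" --pt "0 0 -130" --roll '[0, 0, 0, 0, 0, 0]'

```text
time_s: 4.68
tcp_pos: [0.5266, 0.2416, 0.2078]
ee_rot: [0.4, 0.917, 0.003, 0.003]
force: [-0.4, -0.0, -1.7]
width: 0.242
```

Run:
```python
from h import *
delta([.5835,-.0327,.20],2.325)
print(manip.state()["force"],manip.state()["width"]*85)
for n in ("side","top"):
    im=manip.snapshot(n)[:,:,::-1];cv2.imwrite(f"pics/{n}2.png",im)
    if n=="side": cv2.imwrite("pics/sc2.png",cv2.resize(im[120:300,110:290],None,fx=3.3,fy=3.3))
```

```text
tcp [0.5266 0.2416 0.2078] yaw 2.3192 tilt [ 0.0067  0.0026 -1.    ] shift mm [-239.7 -145.     7.5] roll -0.3335431329721916 t 4.67
[-0.41907519 -0.04714999 -1.72500156] 20.57394097566956
```

View pics/sc2.png

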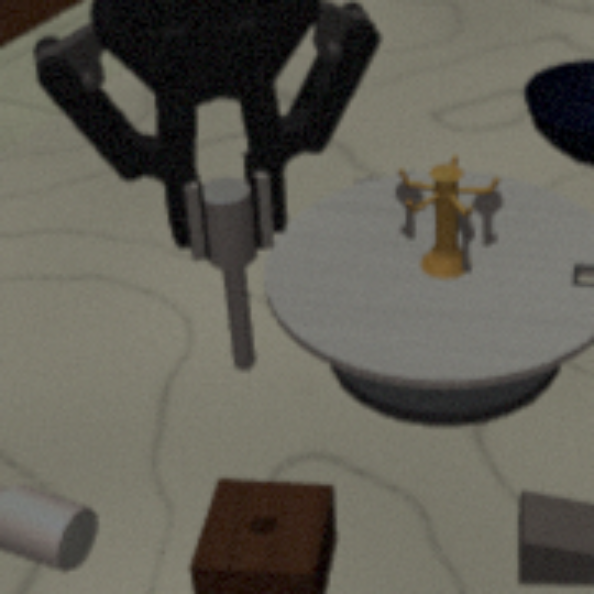

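jog_arm --jaw '[1, 1, 1, 1, 1, 1, 1, 1]' --pt "-50 -30 0" --pt "-100 -60 0" --pt "-150 -90 0" --pt "-200 -120 0" --pt "-230 -138 0" --pt "-240 -145 0" --pt "-240 -145 0" --pt "-240 -145 0" --roll '[0, 0, 0, 0, 0, 0, 0, 0]'

```text
time_s: 5.78
tcp_pos: [0.582, -0.0321, 0.2027]
ee_rot: [0.399, 0.917, 0.0, -0.001]
force: [0.1, 0.0, -2.0]
width: 0.237
```

Run:
```python
from h import *
delta([.5835,-.0327,.20],2.325)
print(manip.state()["force"],manip.state()["width"]*85)
for n in ("side","top","wrist"):
    im=manip.snapshot(n)[:,:,::-1];cv2.imwrite(f"pics/{n}3.png",im)
    if n=="side": cv2.imwrite("pics/sc3.png",cv2.resize(im[90:240,170:320],None,fx=4,fy=4))
```

```text
tcp [ 0.582  -0.0321  0.2027] yaw 2.3206 tilt [-1.e-03  7.e-04 -1.e+00] shift mm [-1.4  0.7  2.7] roll -0.25468710127788713 t 5.78
[ 0.07840059  0.02426518 -1.96411783] 20.169768098607264
```

View pics/sc3.png

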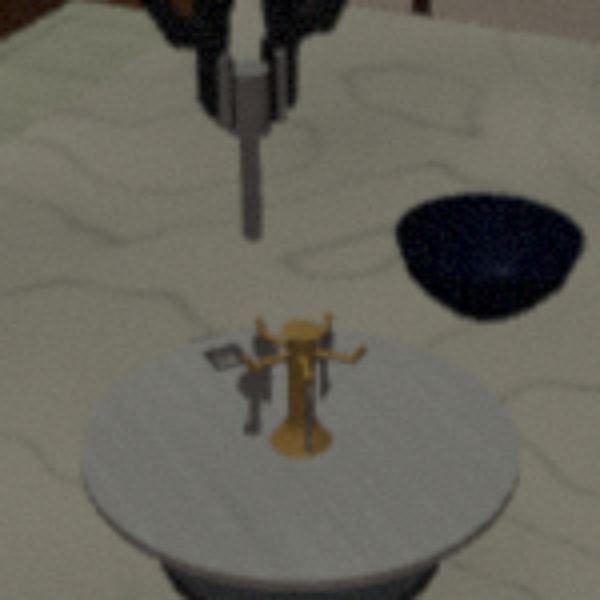

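View pics/wrist3.png

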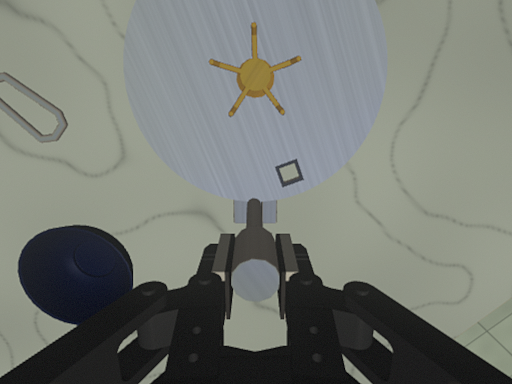

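View pics/top3.png

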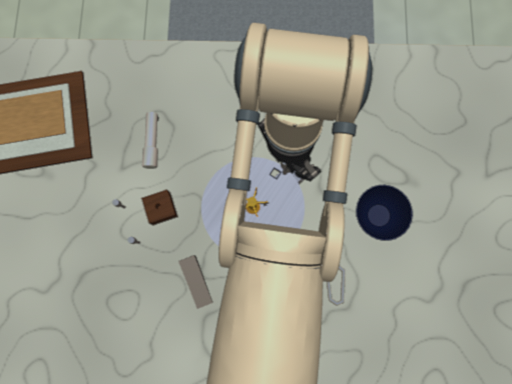

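Run:
```python
from h import *
from scipy.optimize import least_squares
st=manip.state()
st["tcp_pos"]=np.array([.582,-.0321,.2027])
im=cv2.imread("pics/wrist3.png")
hsv=cv2.cvtColor(im,cv2.COLOR_BGR2HSV)
m=((hsv[...,0]>100)&(hsv[...,0]<135)&(hsv[...,1]>20)&(hsv[...,2]>100)).astype(np.uint8)*255
m[195:]=0
m=cv2.morphologyEx(m,cv2.MORPH_OPEN,np.ones((3,3)))
cs,_=cv2.findContours(m,cv2.RETR_EXTERNAL,cv2.CHAIN_APPROX_NONE)
c=max(cs,key=cv2.contourArea)[:,0]
c=c[(c[:,1]>3)&(c[:,1]<193)]
P=np.array([plane("wrist",*p,.066,st)[:2] for p in c])
f=least_squares(lambda q:np.hypot(*(P-q[:2]).T)-q[2],[.52,.03,.11],loss="cauchy",f_scale=.001);print("disc",f.x,len(P),np.abs(f.fun).mean())
C=f.x[:2]
print("post base/top",plane("wrist",256,78,.134,st))
for u,v in [(234,222),(277,222),(255.5,222),(247,222),(264,222)]:
    p=plane("wrist",u,v,.05,st)[:2];d=p-C;print(u,v,p,np.hypot(*d),np.arctan2(d[1],d[0]))
cv2.imwrite("pics/wc3.png",cv2.resize(im[150:250,200:310],None,fx=6,fy=6,interpolation=cv2.INTER_CUBIC))
for z in(.13,.135,.14,.145): print(z,proj("wrist",[.582,-.0321,z],st),proj("side",[.582,-.0321,z]))
```

```text
disc [0.5652684  0.03337847 0.06921392] 1245 0.01343202109901326
post base/top [0.52515625 0.02932246 0.134     ]
234 222 [ 0.60164331 -0.08472549] 0.12357863345209642 -1.2720249364487957
277 222 [ 0.63358498 -0.05489938] 0.11162496177902077 -0.9121855473123356
255.5 222 [ 0.61761429 -0.06981229] 0.11570836394918264 -1.101347245194853
247 222 [ 0.61130022 -0.07570818] 0.11840111396583859 -1.171490828883185
264 222 [ 0.62392832 -0.06391646] 0.11361024632266782 -1.028241120476823
0.13 (np.float64(255.34339979135825), np.float64(200.65914132721534)) (np.float64(231.77844963779302), np.float64(151.3458730806247))
0.135 (np.float64(255.35317203553956), np.float64(203.05166064487014)) (np.float64(231.73815870983677), np.float64(149.2200702883602))
0.14 (np.float64(255.36337042546913), np.float64(205.5485123876972)) (np.float64(231.6975954524175), np.float64(147.07989903246713))
0.145 (np.float64(255.37402345737212), np.float64(208.1566732304462)) (np.float64(231.65675709512902), np.float64(144.92521314264084))
```

View pics/wc3.png

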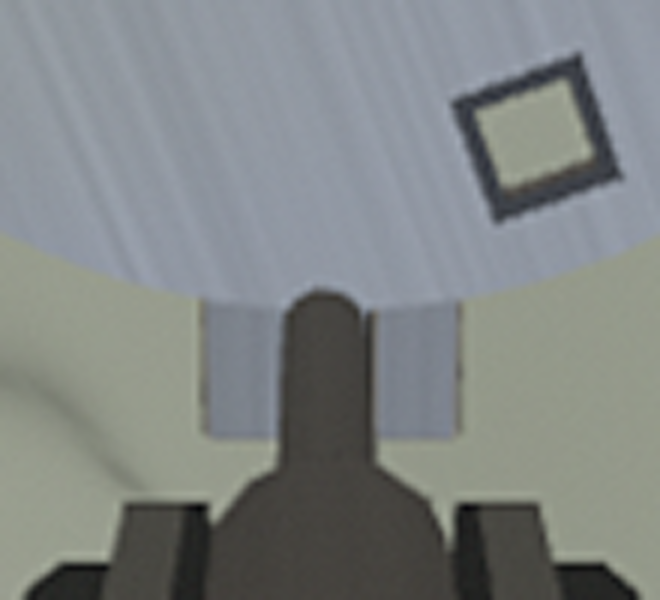

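Run:
```python
from h import *
from scipy.optimize import least_squares
st=manip.state()
st["tcp_pos"]=np.array([.582,-.0321,.2027])
im=cv2.GaussianBlur(cv2.imread("pics/wrist3.png"),(3,3),0).astype(int)
d=im[...,0]-im[...,2]
print(d[100,150],d[100,60],d[190,200],d[215,200])
m=(d>4).astype(np.uint8)*255; m[196:]=0; m[:, :110]=0;m[:,400:]=0
m=cv2.morphologyEx(m,cv2.MORPH_CLOSE,np.ones((5,5)))
cs,_=cv2.findContours(m,cv2.RETR_EXTERNAL,cv2.CHAIN_APPROX_NONE)
c=max(cs,key=cv2.contourArea)[:,0]
c=c[(c[:,1]>3)&(c[:,1]<193)]
P=np.array([plane("wrist",*p,.066,st)[:2] for p in c])
f=least_squares(lambda q:np.hypot(*(P-q[:2]).T)-q[2],[.52,.03,.11],loss="cauchy",f_scale=.001);print("disc",f.x,len(P),np.abs(f.fun).mean())
f2=least_squares(lambda q:np.hypot(*(P-q[:2]).T)-.11,f.x[:2],loss="cauchy",f_scale=.001);print("R fixed",f2.x)
C=f2.x
T=np.eye(4);T[:3,:3]=R.from_quat(st["ee_rot"]).as_matrix();T[:3,3]=st["tcp_pos"]
tool=lambda p:((np.linalg.inv(T)@np.append(p,1))[:3]*1000).round(2)
print("axis in tool",tool([*C,.066]))
for x,y in [(206,436),(460,436),(333,436)]:
    u=200+(x+.5)/6-.5;v=150+(y+.5)/6-.5
    p=plane("wrist",u,v,.05,st); q=p[:2]-C; print(p,tool(p),np.hypot(*q),np.arctan2(q[1],q[0]))
u=200+323.5/6-.4;v=150+320/6-.4
for z in (.13,.135,.14): print("tip tool",z,tool(plane("wrist",u,v,z,st)))
```

```text
9 -10 -10 -8
disc [0.52355042 0.03043326 0.10866819] 409 0.00021121794800659226
R fixed [0.52247278 0.03173218]
axis in tool [ 8.7270e+01 -7.0000e-02  1.3671e+02]
[ 0.60176569 -0.08498884  0.05      ] [-52.18 -21.64 152.69] 0.14110691479001222 -0.9740731776176424
[ 0.63322039 -0.05561744  0.05      ] [-52.13  21.4  152.7 ] 0.1410495919190706 -0.6678291773527348
[ 0.61749319 -0.07030301  0.05      ] [-5.216e+01 -1.200e-01  1.527e+02] 0.1394275972596718 -0.8209811136374968
tip tool 0.13 [-1.76 -1.34 72.7 ]
tip tool 0.135 [ 0.08 -1.32 67.7 ]
tip tool 0.14 [ 1.93 -1.3  62.7 ]
```

jog_arm --jaw '[1, 1, 1, 1, 1]' --pt "-0.5 1.2 15" --pt "-0.5 1.2 40" --pt "-0.5 1.2 55" --pt "-0.5 1.2 60" --pt "-0.5 1.2 60" --roll '[0, 0, 0, 0, 0]'

```text
time_s: 6.55
tcp_pos: [0.5835, -0.033, 0.1432]
ee_rot: [0.4, 0.917, -0.0, -0.0]
force: [-0.6, 0.1, -1.3]
width: 0.237
```

Run:
```python
from h import *
delta([.5835,-.0327,.20],2.325)
print(manip.state()["force"],manip.state()["tcp_pos"])
for n in ("side","wrist"):
    im=manip.snapshot(n)[:,:,::-1];cv2.imwrite(f"pics/{n}4.png",im)
    if n=="side": cv2.imwrite("pics/sc4.png",cv2.resize(im[110:240,180:310],None,fx=4.5,fy=4.5,interpolation=cv2.INTER_CUBIC))
    else: cv2.imwrite("pics/wc4.png",cv2.resize(im[120:270,180:330],None,fx=4,fy=4,interpolation=cv2.INTER_CUBIC))
```

```text
tcp [ 0.5835 -0.033   0.1432] yaw 2.3192 tilt [-2.e-04  1.e-04 -1.e+00] shift mm [  0.2   0.2 -56.8] roll -0.33068476967694305 t 6.55
[-0.6379368   0.14909966 -1.34462642] [ 0.58352387 -0.03296813  0.14319435]
```

View pics/sc4.png

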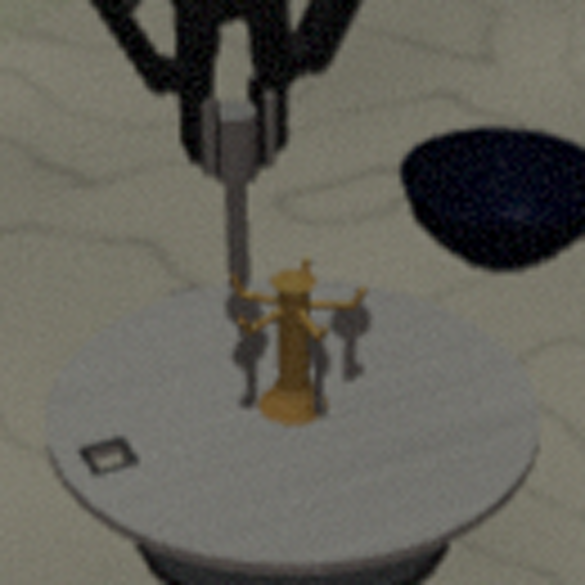

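View pics/wrist4.png

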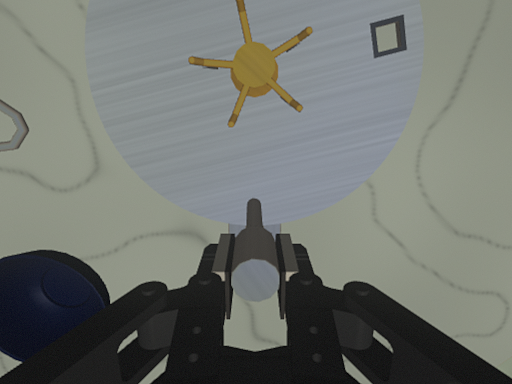

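View pics/wc4.png

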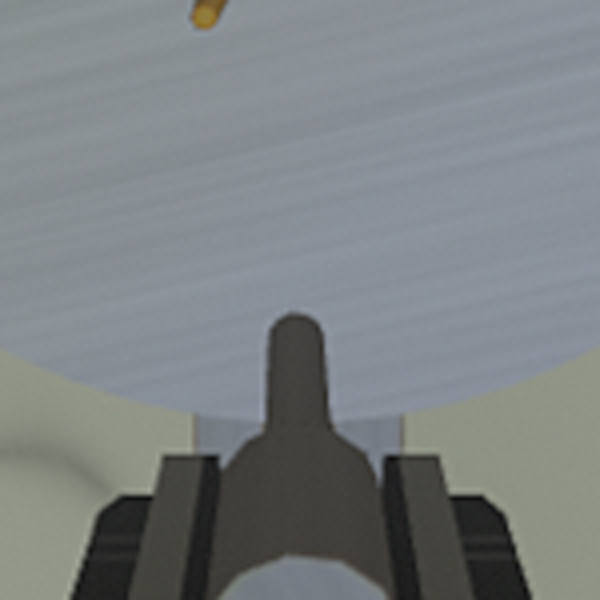

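Run:
```python
from h import *
c=manip.get_calibration("wrist");print(np.array(c["mount"]).round(5),c["cx"])
st=manip.state()
st["tcp_pos"]=np.array([.58352387,-.03296813,.14319435])
T=np.eye(4);T[:3,:3]=R.from_quat(st["ee_rot"]).as_matrix();T[:3,3]=st["tcp_pos"]
print(st["ee_rot"])
tool=lambda p:((np.linalg.inv(T)@np.append(p,1))[:3]*1000).round(2)
f=lambda x,y:(180+(x+.5)/4-.5,120+(y+.5)/4-.5)
for z in (.072,.075,.078): print(z,tool(plane("wrist",*f(295.5,335),z,st)))
for x in (194,404,299): print(tool(plane("wrist",*f(x,430),.05,st)))
print(tool(plane("wrist",255,65,.134,st)))
```

```text
[[ 9.5000e-04  9.5265e-01  3.0406e-01  7.7360e-02]
 [ 1.0000e+00 -1.0300e-03  8.0000e-05 -3.7000e-04]
 [ 3.9000e-04  3.0406e-01 -9.5265e-01 -1.4193e-01]
 [ 0.0000e+00  0.0000e+00  0.0000e+00  1.0000e+00]] 254.8438772689573
[3.99745843e-01 9.16625697e-01 2.29396209e-04 7.34420945e-04]
0.072 [-1.54 -1.35 71.19]
0.075 [-0.43 -1.33 68.19]
0.078 [ 0.68 -1.32 65.19]
[-30.35 -22.15  93.21]
[-30.32  20.67  93.25]
[-30.33  -0.74  93.23]
[87.38 -0.37  9.09]
```

The wrist view shows the tip at (253.5,203) against the slot midline at about (255,228). The tip is about 0.7 mm off sideways, so I correct that and hover just above the disc until the hole has gone by.

jog_arm --jaw '[1, 1, 1, 1, 1, 1, 1, 1]' --pt "0 0.7 2" --pt "0 0.7 5" --pt "0 0.7 5" --pt "0 0.7 5" --pt "0 0.7 5" --pt "0 0.7 5" --pt "0 0.7 5" --pt "0 0.7 5" --roll '[0, 0, 0, 0, 0, 0, 0, 0]'

```text
time_s: 7.65
tcp_pos: [0.5841, -0.0326, 0.1383]
ee_rot: [0.4, 0.917, -0.0, 0.0]
force: [-0.2, 0.1, -1.6]
width: 0.236
```

jog_arm --jaw '[1, 1, 1, 1, 1, 1, 1, 1]' --pt "0 0 0" --pt "0 0 0" --pt "0 0 0" --pt "0 0 0" --pt "0 0 0" --pt "0 0 0" --pt "0 0 0" --pt "0 0 0" --roll '[0, 0, 0, 0, 0, 0, 0, 0]'

```text
time_s: 8.65
tcp_pos: [0.5841, -0.0326, 0.1383]
ee_rot: [0.4, 0.917, -0.0, -0.0]
force: [0.3, -0.3, -1.4]
width: 0.235
```

```bash
cat > ang.py <<'E'
from h import *
C=np.array([.5229,.0315]); TH=-.8215
def hole(n="side",k=[0]):
    """wheel angle from the dark frame in one picture; returns (time, angle rad in 0..2pi, radius)"""
    st=manip.state(); im=manip.snapshot(n)[:,:,::-1]; 
    cv2.imwrite(f"pics/a{st['time_s']:.2f}_{n}.png",im)
    best=[]
    for z in (.066,):
        g=cv2.cvtColor(im,cv2.COLOR_BGR2GRAY)
        bh=cv2.morphologyEx(g,cv2.MORPH_BLACKHAT,np.ones((9,9)))
        # keep ring 75..101 mm about the axis
        vv,uu=np.mgrid[0:384,0:512]; c,M=cam(n,st)
        d=np.stack([(uu-c["cx"])/c["fx"],-(vv-c["cy"])/c["fy"],-np.ones_like(uu,float)],-1)@M[:3,:3].T
        s=(z-M[2,3])/d[...,2]; P=M[:2,3]+d[...,:2]*s[...,None]-C
        r=np.hypot(P[...,0],P[...,1]); a=(np.arctan2(P[...,1],P[...,0])-TH)%(2*np.pi)
        m=((r>.075)&(r<.101)&(bh>25)&(s>0)).astype(np.uint8)
        m=cv2.morphologyEx(m,cv2.MORPH_CLOSE,np.ones((5,5)))
        nl,L,S,_=cv2.connectedComponentsWithStats(m)
        for i in range(1,nl):
            if S[i,4]<20: continue
            q=P[L==i]; ctr=(q.min(0)+q.max(0))/2; ext=np.ptp(q,axis=0)*1000
            best.append((S[i,4],round((np.arctan2(ctr[1],ctr[0])-TH)%(2*np.pi),3),round(np.hypot(*ctr)*1000,1),ext.round(0).tolist()))
    print(n,round(st["time_s"],2),sorted(best,reverse=True)[:3])
E
python3 - <<'E'
from ang import *
st=manip.state();print(st["tcp_pos"],st["force"])
hole("side");hole("wrist");hole("side")
E
```

```text
[ 0.58405989 -0.03257454  0.13828378] [ 0.25490317 -0.33815746 -1.42513679]
side 8.65 [(np.int32(151), np.float64(6.001), np.float64(81.7), [67.0, 53.0])]
wrist 8.7 [(np.int32(540), np.float64(6.002), np.float64(88.6), [27.0, 28.0])]
side 8.75 [(np.int32(166), np.float64(5.97), np.float64(80.5), [64.0, 53.0])]
```

jog_arm --jaw '[1, 1, 1, 1, 1, 1]' --pt "0 0 0" --pt "0 0 0" --pt "0 0 2" --pt "0 0 4" --pt "0 0 5" --pt "0 0 5" --roll '[0, 0, 0, 0, 0, 0]'

```text
time_s: 9.55
tcp_pos: [0.584, -0.0325, 0.1331]
ee_rot: [0.4, 0.917, -0.0, -0.0]
force: [0.3, 0.8, -1.2]
width: 0.237
```

Run:
```python
from ang import *
st=manip.state();print(st["tcp_pos"],st["force"])
hole("wrist");hole("side")
st=manip.state();print(st["tcp_pos"],st["force"])
```

```text
[ 0.58400028 -0.03252405  0.13308939] [ 0.29068412  0.77889963 -1.21252011]
wrist 9.55 [(np.int32(739), np.float64(1.405), np.float64(87.5), [28.0, 28.0])]
side 9.6 [(np.int32(132), np.float64(5.921), np.float64(80.0), [72.0, 43.0]), (np.int32(76), np.float64(1.544), np.float64(88.0), [26.0, 27.0])]
[ 0.58406174 -0.03257644  0.13330182] [ 0.09672005 -0.14848848 -1.8911472 ]
```

jog_arm --jaw '[1, 1, 1]' --pt "0 0 1" --pt "0 0 2" --pt "0 0 2" --roll '[0, 0, 0]'

```text
time_s: 10.02
tcp_pos: [0.5842, -0.0325, 0.1314]
ee_rot: [0.4, 0.917, 0.0, 0.0]
force: [0.6, -0.0, -1.0]
width: 0.241
```

Run:
```python
from ang import *
st=manip.state();print(st["tcp_pos"],st["force"])
hole("wrist");hole("side");hole("wrist")
st=manip.state();print(st["tcp_pos"],st["force"])
```

```text
[ 0.5841872  -0.03245293  0.13142139] [ 0.59201193 -0.01269174 -1.00781109]
wrist 10.03 []
side 10.07 [(np.int32(138), np.float64(5.981), np.float64(80.9), [66.0, 51.0]), (np.int32(89), np.float64(2.361), np.float64(89.0), [22.0, 22.0])]
wrist 10.12 []
[ 0.58416679 -0.03252112  0.13141713] [ 1.14834556  0.23854397 -0.69881265]
```

jog_arm --jaw '[1, 1]' --pt "0 0 1" --pt "0 0 1" --roll '[0, 0]'

```text
time_s: 10.42
tcp_pos: [0.5841, -0.0325, 0.1303]
ee_rot: [0.4, 0.917, 0.0, 0.0]
force: [1.3, 0.9, 0.7]
width: 0.239
```

Run:
```python
from ang import *
st=manip.state();print(st["tcp_pos"],st["force"])
hole("side")
st=manip.state();print(st["tcp_pos"],st["force"])
hole("side");
st=manip.state();print(st["tcp_pos"],st["force"])
```

```text
[ 0.58414009 -0.03249739  0.13033727] [1.33060833 0.94077358 0.69166707]
side 10.43 [(np.int32(90), np.float64(2.785), np.float64(89.6), [26.0, 23.0]), (np.int32(82), np.float64(6.048), np.float64(86.8), [51.0, 37.0])]
[ 0.58412489 -0.0325188   0.13035263] [ 0.22994616  1.31610888 -0.60042331]
side 10.47 [(np.int32(103), np.float64(5.926), np.float64(81.7), [74.0, 38.0]), (np.int32(87), np.float64(2.833), np.float64(90.0), [24.0, 25.0])]
[ 0.58411173 -0.03250975  0.13036625] [ 1.30517864  0.60969332 -0.07809531]
```

jog_arm --jaw '[1, 1, 1, 1]' --pt "0 0 0.8" --pt "0 0 0.8" --pt "0 0 0.8" --pt "0 0 0.8" --roll '[0, 0, 0, 0]'

```text
time_s: 11.02
tcp_pos: [0.5841, -0.0326, 0.1295]
ee_rot: [0.4, 0.917, 0.0, 0.0]
force: [1.0, 1.5, -0.5]
width: 0.238
```

Run:
```python
from ang import *
for i in range(3):
    st=manip.state();print(st["tcp_pos"],st["force"]);hole("side")
```

```text
[ 0.58408197 -0.03256304  0.12950488] [ 1.00228115  1.4743912  -0.51650436]
side 11.03 [(np.int32(113), np.float64(5.952), np.float64(83.7), [68.0, 40.0]), (np.int32(81), np.float64(3.26), np.float64(91.3), [25.0, 26.0])]
[ 0.58408323 -0.03252955  0.12949766] [0.07588717 0.95180942 0.41454112]
side 11.07 [(np.int32(109), np.float64(5.964), np.float64(85.8), [69.0, 43.0]), (np.int32(81), np.float64(3.303), np.float64(90.6), [26.0, 27.0])]
[ 0.58407709 -0.03254789  0.12949263] [0.60874298 0.81102977 0.08831042]
side 11.12 [(np.int32(111), np.float64(5.956), np.float64(85.4), [66.0, 43.0]), (np.int32(78), np.float64(3.349), np.float64(90.3), [26.0, 25.0])]
```

jog_arm --jaw '[1, 1, 1, 1]' --pt "0 0 0.8" --pt "0 0 0.8" --pt "0 0 0.8" --pt "0 0 0.8" --roll '[0, 0, 0, 0]'

```text
time_s: 11.68
tcp_pos: [0.5841, -0.0326, 0.1287]
ee_rot: [0.4, 0.917, 0.0, 0.0]
force: [0.3, 1.2, 1.7]
width: 0.239
```

Run:
```python
from ang import *
st=manip.state();print(st["tcp_pos"],st["force"]);hole("side")
```

```text
[ 0.58408886 -0.03256023  0.1287093 ] [0.29339099 1.23298997 1.73714238]
side 11.68 [(np.int32(128), np.float64(6.009), np.float64(84.6), [59.0, 45.0]), (np.int32(78), np.float64(3.63), np.float64(90.9), [23.0, 24.0])]
```

jog_arm --jaw '[1, 1, 1, 1]' --pt "0 0 0" --pt "0 0 0" --pt "0 0 0" --pt "0 0 0" --roll '[0, 0, 0, 0]'

```text
time_s: 12.22
tcp_pos: [0.5841, -0.0325, 0.1287]
ee_rot: [0.4, 0.917, 0.0, 0.0]
force: [0.6, 1.1, 1.0]
width: 0.239
```

Run:
```python
from ang import *
st=manip.state();print(st["tcp_pos"],st["force"]);hole("side");hole("wrist")
```

```text
[ 0.58407536 -0.03253077  0.12868722] [0.63239286 1.08100134 0.98582487]
side 12.22 [(np.int32(105), np.float64(6.064), np.float64(86.0), [49.0, 41.0]), (np.int32(78), np.float64(3.883), np.float64(90.2), [21.0, 22.0])]
wrist 12.28 []
```

jog_arm --jaw '[1, 1, 1, 1, 1, 1, 1, 1]' --pt "0 0 0.5" --pt "0 0 0.5" --pt "0 0 0.5" --pt "0 0 0.5" --pt "0 0 0.5" --pt "0 0 0.5" --pt "0 0 0.5" --pt "0 0 0.5" --roll '[0, 0, 0, 0, 0, 0, 0, 0]'

```text
time_s: 13.32
tcp_pos: [0.5841, -0.0325, 0.1282]
ee_rot: [0.4, 0.917, 0.0, -0.0]
force: [0.9, 1.6, 0.2]
width: 0.235
```

Run:
```python
from ang import *
st=manip.state();print(st["tcp_pos"],st["force"]);hole("side");hole("wrist")
```

```text
[ 0.58406481 -0.03253185  0.12817018] [0.92609193 1.56573786 0.22936738]
side 13.32 [(np.int32(111), np.float64(5.941), np.float64(81.3), [72.0, 48.0]), (np.int32(75), np.float64(4.257), np.float64(88.3), [26.0, 25.0])]
wrist 13.38 [(np.int32(485), np.float64(4.362), np.float64(83.4), [20.0, 27.0])]
```

jog_arm --jaw '[1, 1, 1, 1, 1, 1, 1, 1]' --pt "0 0 0" --pt "0 0 0" --pt "0 0 0" --pt "0 0 0" --pt "0 0 0" --pt "0 0 0" --pt "0 0 0" --pt "0 0 0" --roll '[0, 0, 0, 0, 0, 0, 0, 0]'

```text
time_s: 14.42
tcp_pos: [0.5841, -0.0325, 0.1282]
ee_rot: [0.4, 0.917, 0.0, 0.0]
force: [1.6, 1.5, 0.6]
width: 0.237
```

Run:
```python
from ang import *
st=manip.state();print(st["tcp_pos"],st["force"]);hole("side");hole("wrist")
```

```text
[ 0.58407741 -0.03254183  0.12818438] [1.62993813 1.54046672 0.59007452]
side 14.43 [(np.int32(76), np.float64(5.806), np.float64(85.7), [42.0, 34.0]), (np.int32(66), np.float64(4.61), np.float64(86.1), [26.0, 27.0]), (np.int32(36), np.float64(0.014), np.float64(85.9), [17.0, 32.0])]
wrist 14.47 [(np.int32(666), np.float64(4.703), np.float64(86.6), [29.0, 28.0])]
```

jog_arm --jaw '[1, 1, 1, 1, 1, 1, 1, 1]' --pt "0 0 0.3" --pt "0 0 0.3" --pt "0 0 0.3" --pt "0 0 0.3" --pt "0 0 0.3" --pt "0 0 0.3" --pt "0 0 0.3" --pt "0 0 0.3" --roll '[0, 0, 0, 0, 0, 0, 0, 0]'

```text
time_s: 15.52
tcp_pos: [0.5841, -0.0325, 0.1279]
ee_rot: [0.4, 0.917, -0.0, -0.0]
force: [1.3, 1.2, 0.9]
width: 0.241
```

jog_arm --jaw '[1, 1, 1, 1, 1, 1, 1, 1]' --pt "0 0 0" --pt "0 0 0" --pt "0 0 0" --pt "0 0 0" --pt "0 0 0" --pt "0 0 0" --pt "0 0 0" --pt "0 0 0" --roll '[0, 0, 0, 0, 0, 0, 0, 0]'

```text
time_s: 16.52
tcp_pos: [0.5841, -0.0325, 0.1279]
ee_rot: [0.4, 0.917, 0.0, -0.0]
force: [0.6, 1.4, 0.2]
width: 0.237
```

Run:
```python
from ang import *
st=manip.state();print(st["tcp_pos"],st["force"]);hole("wrist")
```

```text
[ 0.58405757 -0.032545    0.12787967] [0.60719248 1.357927   0.16805996]
wrist 16.52 [(np.int32(684), np.float64(5.157), np.float64(87.0), [26.0, 27.0])]
```

```bash
ls pics/a16*
python3 - <<'E'
import cv2
im=cv2.imread("pics/a16.52_wrist.png")
cv2.imwrite("pics/wc5.png",cv2.resize(im[100:260,150:330],None,fx=4,fy=3.7,interpolation=cv2.INTER_CUBIC))
E
```

```text
pics/a16.52_wrist.png
```

View pics/wc5.png

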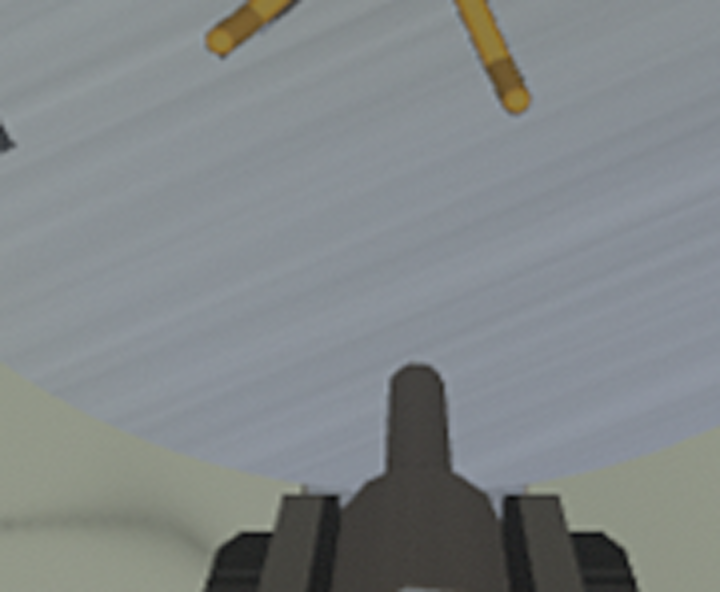

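jog_arm --jaw '[1, 1, 1, 1, 1, 1, 1, 1]' --pt "0 0 0" --pt "0 0 0" --pt "0 0 0" --pt "0 0 0" --pt "0 0 0" --pt "0 0 0" --pt "0 0 0" --pt "0 0 0" --roll '[0, 0, 0, 0, 0, 0, 0, 0]'

```text
time_s: 17.58
tcp_pos: [0.584, -0.0325, 0.1279]
ee_rot: [0.4, 0.917, 0.0, -0.0]
force: [1.8, 0.4, 1.5]
width: 0.235
```

jog_arm --jaw '[1, 1, 1, 1, 1, 1, 1, 1]' --pt "0 0 0" --pt "0 0 0" --pt "0 0 0" --pt "0 0 0" --pt "0 0 0" --pt "0 0 0" --pt "0 0 0" --pt "0 0 0" --roll '[0, 0, 0, 0, 0, 0, 0, 0]'

```text
time_s: 18.58
tcp_pos: [0.5841, -0.0326, 0.1279]
ee_rot: [0.4, 0.917, -0.0, -0.0]
force: [1.2, 1.6, 1.0]
width: 0.241
```

Run:
```python
from ang import *
st=manip.state();print(st["tcp_pos"],st["force"]);hole("wrist")
```

```text
[ 0.58405746 -0.03255767  0.12786613] [1.24046627 1.56284455 1.04205188]
wrist 18.57 [(np.int32(598), np.float64(5.586), np.float64(87.3), [22.0, 22.0])]
```

jog_arm --jaw '[1, 1, 1, 1, 1, 1, 1, 1]' --pt "0 0 0" --pt "0 0 0" --pt "0 0 0" --pt "0 0 0" --pt "0 0 0" --pt "0 0 0" --pt "0 0 0" --pt "0 0 0" --roll '[0, 0, 0, 0, 0, 0, 0, 0]'

```text
time_s: 19.62
tcp_pos: [0.5841, -0.0325, 0.1279]
ee_rot: [0.4, 0.917, 0.0, 0.0]
force: [1.4, 1.1, 0.6]
width: 0.236
```

jog_arm --jaw '[1, 1, 1, 1, 1, 1, 1, 1]' --pt "0 0 0" --pt "0 0 0" --pt "0 0 0" --pt "0 0 0" --pt "0 0 0" --pt "0 0 0" --pt "0 0 0" --pt "0 0 0" --roll '[0, 0, 0, 0, 0, 0, 0, 0]'

```text
time_s: 20.62
tcp_pos: [0.5841, -0.0325, 0.1279]
ee_rot: [0.4, 0.917, 0.0, 0.0]
force: [1.6, 0.8, 1.1]
width: 0.24
```

Run:
```python
from ang import *
st=manip.state();print(st["tcp_pos"],st["force"]);hole("wrist")
```

```text
[ 0.58407726 -0.03253959  0.12788089] [1.60633716 0.75808526 1.06462226]
wrist 20.62 [(np.int32(563), np.float64(6.006), np.float64(87.6), [27.0, 27.0])]
```

jog_arm --jaw '[1, 1, 1, 1, 1, 1, 1, 1]' --pt "0 0 0" --pt "0 0 0" --pt "0 0 0" --pt "0 0 0" --pt "0 0 0" --pt "0 0 0" --pt "0 0 0" --pt "0 0 0" --roll '[0, 0, 0, 0, 0, 0, 0, 0]'

```text
time_s: 21.68
tcp_pos: [0.5841, -0.0325, 0.1279]
ee_rot: [0.4, 0.917, 0.0, -0.0]
force: [1.7, 1.2, 0.3]
width: 0.239
```

Run:
```python
from ang import *
st=manip.state();print(st["tcp_pos"],st["force"]);hole("wrist")
im=cv2.imread("pics/a%.2f_wrist.png"%st["time_s"]);cv2.imwrite("pics/wc6.png",cv2.resize(im[140:260,190:330],None,fx=5,fy=5,interpolation=cv2.INTER_CUBIC))
```

```text
[ 0.58405805 -0.0325247   0.12788545] [1.70265066 1.20447004 0.31444825]
wrist 21.68 [(np.int32(362), np.float64(6.188), np.float64(85.1), [20.0, 28.0])]
```

View pics/wc6.png

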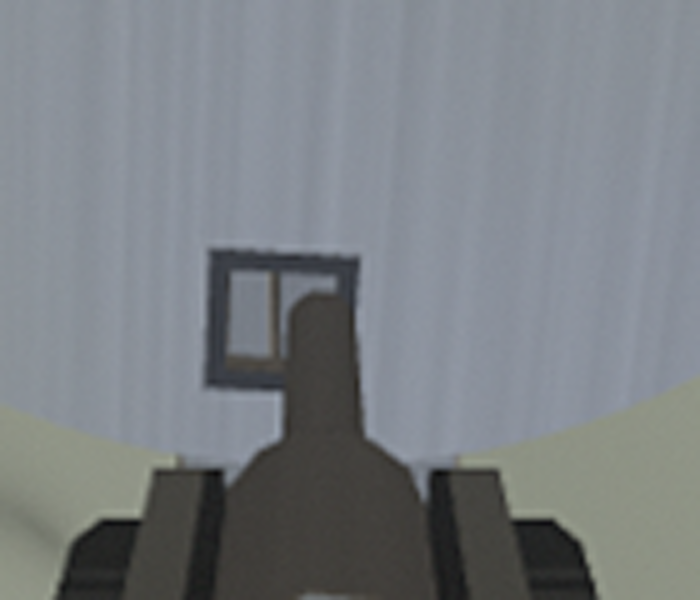

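jog_arm --jaw '[1, 1, 1]' --pt "0.8 0 0" --pt "0.8 0 0" --pt "0.8 0 0" --roll '[0, 0, 0]'

```text
time_s: 22.1
tcp_pos: [0.5834, -0.0318, 0.1277]
ee_rot: [0.4, 0.917, 0.0, -0.0]
force: [0.6, 1.5, -0.5]
width: 0.238
```

Run:
```python
from ang import *
st=manip.state();print(st["tcp_pos"],st["force"]);hole("wrist")
im=cv2.imread("pics/a%.2f_wrist.png"%st["time_s"]);cv2.imwrite("pics/wc7.png",cv2.resize(im[140:260,190:330],None,fx=5,fy=5,interpolation=cv2.INTER_CUBIC))
```

```text
[ 0.5834096  -0.03183378  0.12765859] [ 0.63952852  1.5103015  -0.4763387 ]
wrist 22.1 [(np.int32(344), np.float64(0.073), np.float64(85.2), [28.0, 19.0])]
```

View pics/wc7.png

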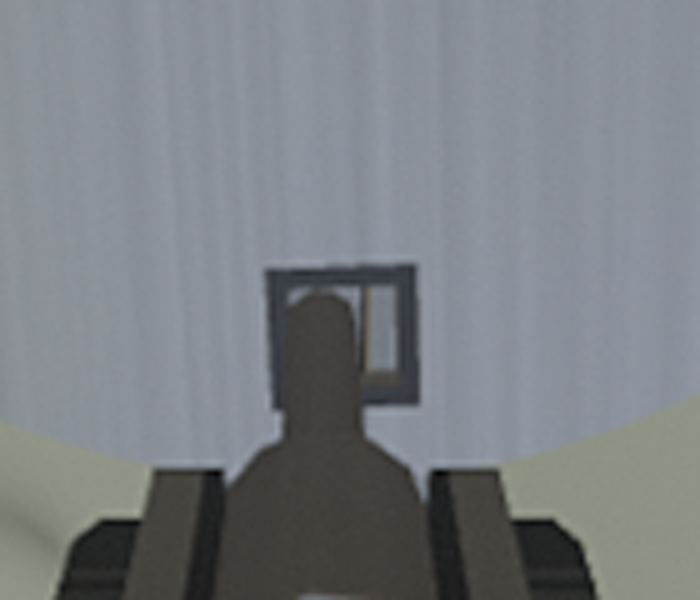

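jog_arm --jaw '[1, 1]' --pt "0 0 1.5" --pt "0 0 2" --roll '[0, 0]'

```text
time_s: 22.4
tcp_pos: [0.5835, -0.032, 0.1258]
ee_rot: [0.4, 0.917, -0.0, -0.0]
force: [1.0, 2.3, -0.3]
width: 0.237
```

Run:
```python
from ang import *
st=manip.state();print(st["tcp_pos"],st["force"]);hole("wrist")
im=cv2.imread("pics/a%.2f_wrist.png"%st["time_s"]);cv2.imwrite("pics/wc8.png",cv2.resize(im[140:260,190:330],None,fx=5,fy=5,interpolation=cv2.INTER_CUBIC))
```

```text
[ 0.58350819 -0.03199856  0.12577015] [ 0.95659469  2.32854673 -0.26308728]
wrist 22.4 [(np.int32(350), np.float64(0.074), np.float64(85.0), [29.0, 19.0])]
```

View pics/wc8.png

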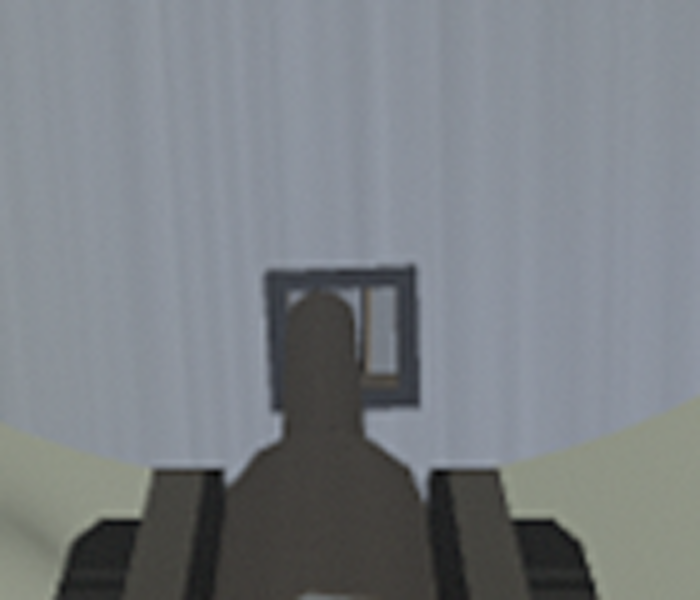

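The disc has stopped with its hole on the pin. The slot walls show on both sides of the tip, in crop columns 275 to 362 with the tip centred at 320. Pushing down.

jog_arm --jaw '[1, 1, 1, 1, 1, 1]' --pt "0 0 3" --pt "0 0 6" --pt "0 0 9" --pt "0 0 12" --pt "0 0 15" --pt "0 0 15" --roll '[0, 0, 0, 0, 0, 0]'

```text
time_s: 23.2
tcp_pos: [0.5834, -0.032, 0.1104]
ee_rot: [0.4, 0.917, -0.0, -0.0]
force: [1.6, 0.1, -1.3]
width: 0.238
```

Run:
```python
from ang import *
st=manip.state();print(st["tcp_pos"],st["force"],st["width"]);hole("wrist")
im=cv2.imread("pics/a%.2f_wrist.png"%st["time_s"]);cv2.imwrite("pics/wc9.png",cv2.resize(im[140:260,190:330],None,fx=5,fy=5,interpolation=cv2.INTER_CUBIC))
```

```text
[ 0.58335026 -0.03201369  0.11042595] [ 1.56339763  0.10250632 -1.26183574] 0.23756086968289328
wrist 23.2 [(np.int32(201), np.float64(0.118), np.float64(87.1), [19.0, 16.0])]
```

View pics/wc9.png

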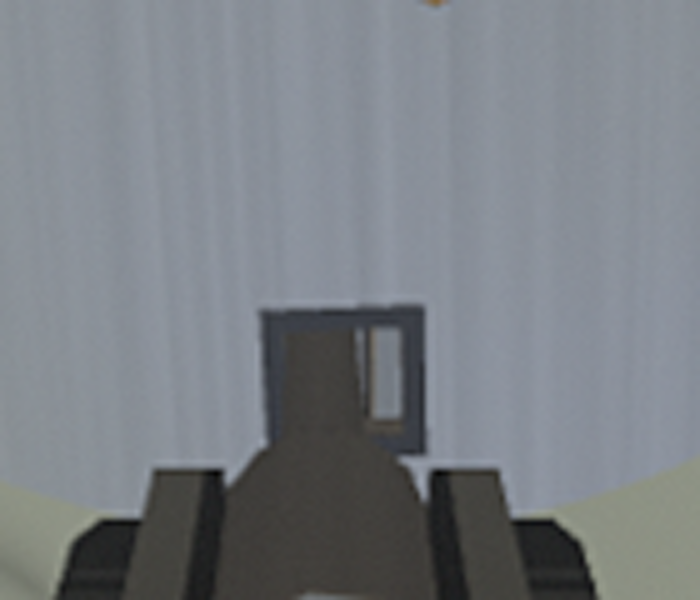

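jog_arm --jaw '[1, 1, 1, 1, 1, 1, 1]' --pt "0 0 4" --pt "0 0 8" --pt "0 0 12" --pt "0 0 16" --pt "0 0 19" --pt "0 0 21" --pt "0 0 21" --roll '[0, 0, 0, 0, 0, 0, 0]'

```text
time_s: 24.12
tcp_pos: [0.5834, -0.032, 0.0897]
ee_rot: [0.4, 0.917, -0.0, -0.0]
force: [1.4, 1.2, -0.6]
width: 0.238
```

jog_arm --jaw '[1, 1, 1, 1]' --pt "0 0 0.7" --pt "0 0 1.4" --pt "0 0 2" --pt "0 0 2" --roll '[0, 0, 0, 0]'

```text
time_s: 24.62
tcp_pos: [0.5835, -0.032, 0.0878]
ee_rot: [0.4, 0.917, -0.0, -0.0]
force: [1.2, 1.8, -0.1]
width: 0.232
```

jog_arm --jaw '[1, 1, 1]' --pt "0 0 0.7" --pt "0 0 1.2" --pt "0 0 1.2" --roll '[0, 0, 0]'

```text
time_s: 25.0
tcp_pos: [0.5835, -0.032, 0.0866]
ee_rot: [0.4, 0.917, -0.0, -0.0]
force: [1.4, 2.2, -1.6]
width: 0.239
```

jog_arm --jaw '[1, 1, 1]' --pt "0 0 0.5" --pt "0 0 1" --pt "0 0 1" --roll '[0, 0, 0]'

```text
time_s: 25.38
tcp_pos: [0.5836, -0.0319, 0.0861]
ee_rot: [0.4, 0.917, 0.0, 0.0]
force: [0.7, 1.5, 2.5]
width: 0.237
```

The floor was met at TCP z 0.086, with the force about 4 N above its free value. Releasing.

jog_arm --jaw '[0.7, 0.4, 0.4, 0.4, 0.4]' --pt "0 0 0" --pt "0 0 0" --pt "0 0 0" --pt "0 0 0" --pt "0 0 0" --roll '[0, 0, 0, 0, 0]'

```text
time_s: 26.0
tcp_pos: [0.5835, -0.032, 0.0856]
ee_rot: [0.4, 0.917, -0.0, -0.0]
force: [-0.1, -0.5, 1.0]
width: 0.602
```

jog_arm --jaw '[0.4, 0.4, 0.4, 0.4, 0.4, 0.4, 0.4, 0.4]' --pt "0 0 -10" --pt "0 0 -25" --pt "0 0 -45" --pt "0 0 -70" --pt "0 0 -100" --pt "0 0 -120" --pt "0 0 -120" --pt "0 0 -120" --roll '[0, 0, 0, 0, 0, 0, 0, 0]'

```text
time_s: 27.0
tcp_pos: [0.5832, -0.0319, 0.2046]
ee_rot: [0.4, 0.917, -0.0, -0.001]
force: [0.8, -0.2, -0.4]
width: 0.601
```

Run:
```python
from ang import *
st=manip.state();print(st["tcp_pos"],st["force"],st["width"]);hole("wrist")
im=cv2.imread("pics/a%.2f_wrist.png"%st["time_s"]);cv2.imwrite("pics/wc10.png",cv2.resize(im[80:280,150:350],None,fx=3,fy=3,interpolation=cv2.INTER_CUBIC))
im=manip.snapshot("side")[:,:,::-1];cv2.imwrite("pics/sc10.png",cv2.resize(im[110:260,170:320],None,fx=4,fy=4,interpolation=cv2.INTER_CUBIC))
cv2.imwrite("pics/side10.png",im)
hole("wrist")
```

```text
[ 0.58324879 -0.03191851  0.20459765] [ 0.80165105 -0.24623961 -0.38325425] 0.6010374735560821
wrist 27.0 [(np.int32(91), np.float64(0.189), np.float64(87.5), [21.0, 11.0]), (np.int32(35), np.float64(0.001), np.float64(97.2), [7.0, 7.0])]
wrist 27.1 [(np.int32(56), np.float64(0.195), np.float64(86.0), [22.0, 8.0]), (np.int32(32), np.float64(0.002), np.float64(97.6), [6.0, 6.0])]
```

View pics/wc10.png

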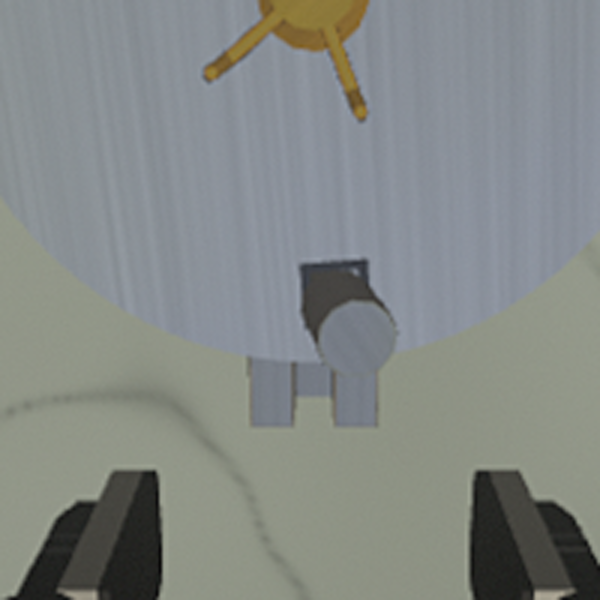

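View pics/sc10.png

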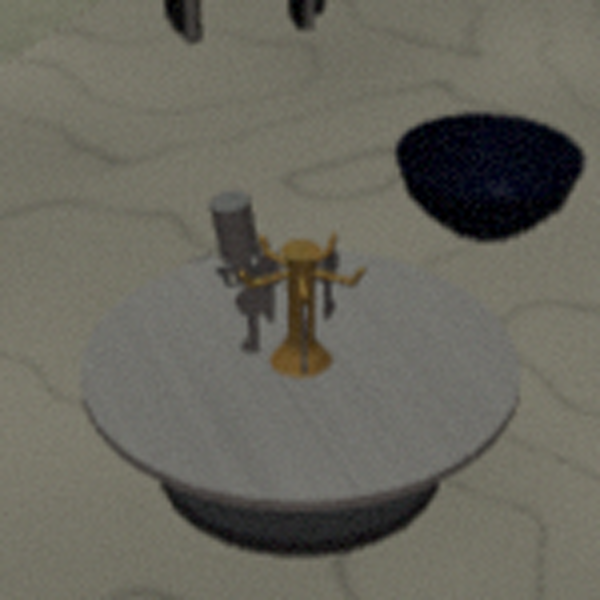

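Run:
```python
from ang import *
st=manip.state()
T=np.eye(4);T[:3,:3]=R.from_quat(st["ee_rot"]).as_matrix();T[:3,3]=st["tcp_pos"]
tool=lambda p:((np.linalg.inv(T)@np.append(p,1))[:3]*1000).round(1)
f=lambda x,y:(150+(x+.5)/3-.5,80+(y+.5)/3-.5)
print("knob",tool(plane("wrist",*f(357,339),.1135,st)))
for x in(248,293,334,378): print(tool(plane("wrist",*f(x,425),.05,st)))
for p in [(300,264),(369,261)]: print("frame",tool(plane("wrist",*f(*p),.066,st)))
# side+wrist triangulation of knob top
print(tri(ray("wrist",*f(357,339),st),ray("side",170+232.5/4-.4,110+204/4-.4)), [ (T@np.r_[0,0,0,1])[:3]])
im=manip.snapshot("wrist")[:,:,::-1]
o=cv2.imread("pics/a27.00_wrist.png")
print("diff",np.abs(im.astype(int)-o)[80:240,180:330].mean(), manip.state()["time_s"])
cv2.imwrite("pics/wc11.png",cv2.resize(im[150:250,220:320],None,fx=6,fy=6,interpolation=cv2.INTER_CUBIC))
```

```text
knob [ 0.2 10.4 90.5]
[-51.7 -23.3 153.9]
[-51.7  -8.  153.9]
[-51.7   5.9 153.9]
[-51.6  20.9 153.8]
frame [  8.5  -5.1 138. ]
frame [  9.4  15.8 138. ]
(array([ 0.59022241, -0.02599668,  0.10916306]), np.float64(0.002332989316454755)) [array([ 0.58300642, -0.03189857,  0.20398596])]
diff 1.3907083333333334 27.2
```

View pics/wc11.png

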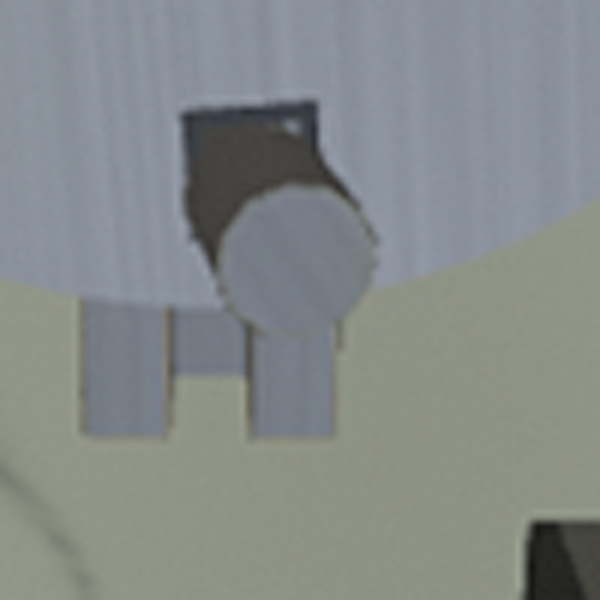

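jog_arm --jaw '[0.4, 0.4, 0.4, 0.4, 0.4, 0.4, 0.4, 0.4]' --pt "0 0 0" --pt "0 0 0" --pt "0 0 0" --pt "0 0 0" --pt "0 0 0" --pt "0 0 0" --pt "0 0 0" --pt "0 0 0" --roll '[0, 0, 0, 0, 0, 0, 0, 0]'

```text
time_s: 28.2
tcp_pos: [0.5835, -0.032, 0.2057]
ee_rot: [0.4, 0.917, 0.0, -0.0]
force: [0.7, -0.1, -0.9]
width: 0.6
```

Run:
```python
from h import *
st=manip.state();print(st["tcp_pos"],st["force"])
im=manip.snapshot("wrist")[:,:,::-1]
a=cv2.imread("pics/wc11.png");b=cv2.resize(im[150:250,220:320],None,fx=6,fy=6,interpolation=cv2.INTER_CUBIC)
cv2.imwrite("pics/wc12.png",b)
print("diff",np.abs(a.astype(int)-b).mean(), cv2.phaseCorrelate(a[...,1].astype(np.float32),b[...,1].astype(np.float32)))
s0=cv2.imread("pics/side10.png");s1=manip.snapshot("side")[:,:,::-1]
print("side diff",np.abs(s0.astype(int)-s1)[110:260,170:320].mean(),np.abs(s0.astype(int)-s1)[110:260,170:320].max())
```

```text
[ 0.58352036 -0.03196232  0.20567727] [ 0.71554486 -0.13087306 -0.87362817]
diff 2.4548083333333333 ((-0.05224214177241038, -0.03909766222187727), 0.37611702745225695)
side diff 2.5905185185185187 44
```

View pics/wc12.png

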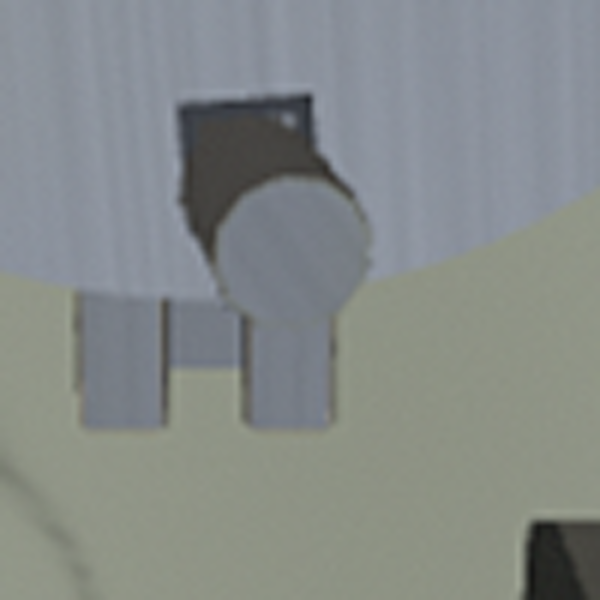

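Run:
```python
from cell import manip
print(manip.close_job())
```

```text
the job is handed in; nothing more can be done
None
```

The disc is locked at rest with the pin through its hole on the floor of the slot, and I have handed the job in; no verdict was reported.

**What I did:** I took the large pin out of the wooden stand by its knob and set its tip on the plain face just after the hole had passed. The drag slowed the disc from 2 to about 0.2 rad/s. The hole caught the pin, and I pushed it down until I felt the slot floor, at about 4 N. I then let go and drew the arm clear above it, at about 28 s of the 64 s.

**Last checks:**
- **At rest:** over the last second the pin and hole did not move against the slot arms in the wrist pictures.
- **Pin home:** the top of the knob measured about 109 mm above the marble. It should be about 113 mm, so this agrees only to within the camera error.
- **Lean:** the motor leans the pin about 0.14 rad against the slot wall; the limit is 0.2 rad.
- **Hole offset:** the hole sits about 6.5 mm from the slot point; the limit is 9 mm. This is the tightest margin.
- **Bystanders:** nothing pushed them, but I did not measure their positions again at the end.

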